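# Change the slicer insert at the coconut-cake stall

## Robot

A 7-joint arm with a two-finger parallel gripper is mounted at the origin on the work surface. World frame = base frame: x ahead of the robot, y to its left, z up, the work surface at z = 0. Lengths are in mm, angles in rad, forces in N, time in s.
With the tool pointing down it reaches from about 425 to 925 mm from the base axis. Payload 6.8 kg.
Tool frame: the origin (TCP) lies at the very end of the fingers, on their centre line; the grasp point (between the pads) lies 19 mm behind it (robot.grip_depth is the z of the grasp point in the tool frame, in mm); z points along the fingers, y is the direction in which the jaws open and shut (so a half turn about z gives the same grasp; the last joint's range is limited). The gripper opens to 85 mm and grips with 20 to 120 N. Pads are 22 mm wide; open, the fingers measure 114 mm over their backs; the gripper's body (76 mm by 85 mm) begins 54 mm behind the grasp point. The pads swing forward as they close: fully open they stand 13 mm farther back than shut.
Start: joints at [-1.354, 0.477, 0.022, 1.555, -0.011, 1.109, -0.083], TCP at [215.402, 639.726, 231.308] pointing down, gripper open.
Joint ranges: [-2.96, 2.96], [-0.34, 2.1], [-1.41, 1.46], [0.24, 2.44], [-1.37, 4.51], [0.17, 1.92], [-2.96, 2.96]. Speed limits (rad/s): [2.39, 2.39, 3.14, 3.14, 3.14, 3.14, 3.14].

## Interface

Orientations are given as [roll, pitch, yaw] about the fixed x, y, z axes, in that order (R = Rz(yaw) Ry(pitch) Rx(roll)).
In Python, from cell import robot, get_image, calibration gives the robot as it stands.
- The arm moves only by the shell command python3 -m crank 'ROWS' [FORCE]. ROWS is JSON, a list of rows, each a list of 7 numbers: the shift along the tool's x, y, z in cm, then the turn, a rotation vector about the tool's x, y, z in rad, then the opening, from 0 (shut) to 1 (fully open). In form: [[dx, dy, dz, rx, ry, rz, grip], ...]. A call has 1 to 8 rows; each row is the pose to reach, as a shift and turn from the pose commanded when the call began, along the tool's axes at that moment; what a row does not reach only later rows make up. A row lasts 1/10 s, in which the tool goes at most 50 mm and 8.59 degrees, less where a joint would pass 70% of its speed; a pose out of reach is approached as far as the arm can. A call with a gripper value outside its range is refused whole. The fingers move at their own pace and stop on an object; FORCE is the grip in N (left out, the last holds). Time passes only in rows, so rows that repeat a pose let the fingers close. It gives the time, the measured TCP pose, the force and the opening at its end, in the units of the state.
- robot.state(): the state, without advancing time (a new reading comes with each control period).
- get_image(name): name is "scene" or "top" or "wrist"; returns the picture (400x640x3 uint8, red, green, blue); there is no depth.
- calibration(name): a dict with "fx", "fy", "cx", "cy" (pixels), "k1" (the pictures are not rectified: a ray, as slopes to the right and down, at radius r is drawn at 1 + k1 r^2 times it, then the intrinsics apply), "R" (3x3) and "t" (3): a world point X has camera coordinates R X + t; the wrist camera has in their place "T_tool_cam" (4x4, takes a point from camera to tool coordinates, whose origin is the TCP and whose axes are the flange's). Camera axes: x right, y down, z forward; pixel columns grow to the right and rows downward; lengths in mm; the calibration is good to about 2 mm. A picture is of the moment at which its call begins: read the wrist's pose just before it. calibration takes no time and is no camera call.
- robot.finish_job(): hands the job in, once; it reports no verdict.
The state is a dict: "clock": time; "joint_positions": joint angles; "qvel": joint speeds; "joint_torque": joint torques, N m; "ee_pos": TCP position; "tool_rot": TCP orientation; "wrist_force": force on the tool from outside, world axes, zero at the start; "wrist_torque": the same for the moment, N m; "opening": opening from 0.0 (shut) to 1.0 (fully open).
Only numpy, scipy, OpenCV 4.12 (cv2) and the standard library are available. Lean on these libraries where they do the work, as an engineer would, in place of code of your own. Each camera call takes 0.05 s, during which the arm holds its last target. There are 200 camera calls.

## Task

Change the vegetable slicer over to shredding: draw the cream plain insert up out of its ways and lay it flat in the wash tray without dropping it. Then guide the orange shredding insert down the ways by its grip, without letting it run down loose, press it firmly home until it is wedged tight, and let go. Leave the green insert, the taro and the other things on the table where they are.

Things in the scene. Friction and masses are not known exactly. Their poses are not given: they have to be found in the camera images.
- bed: Tilted bed of the slicer (mandoline), fixed. Origin: on the floor of the ways, midway between the rails, 122 mm above the table. x runs along the ways up the slope (0.49 rad above level, roughly away from the robot), y across, z the normal of the bed. An insert's flanks meet both rails when its frame coincides with this one; there it wedges: a firm push of 10 to 15 N moves it less than 1 mm farther.
- mouth (a point): Upper open end of the ways, on their floor, at bed x = +52 mm; beyond it the floor runs on flat for 34 mm, then ends. The ways are smooth: an insert slides down by itself. Inserts enter here towards bed -x. Two teal rails run from here to bed x = -83 mm, 12.5 mm high inside, 17 mm outside, overhanging inwards at 30 degrees; half width at the floor = 46 mm + x tan(7 deg). Drawn 60 mm or more up from home an insert can be lifted straight off the bed.
- slicer: The whole slicer, fixed to the table; origin on the table below the bed's origin, z up, same heading as the bed. 164 mm wide; the low end reaches 195 mm from the origin towards the robot, the legs 85 mm away from it. Below the ways lies a teal run-off plate, 10 mm over their floor; black side cheeks at bed y = +-67 mm stand 20 mm over it.
- plain_insert: Cream insert, smooth, starts home in the ways, its axes along the bed's. Every insert: plate 150 mm long (x), 10 mm thick, 110 mm wide at the tail (+x), 74 mm at the leading end (-x), flanks undercut 30 degrees, about 0.16 kg. Origin: centre of the underside, z up. Grip: upright lug across the tail, x = 61 to 75 mm (14 mm thick), 54 mm wide (y), top 42 mm above the underside.
- shred_insert: Orange plastic insert with a row of nine small upright steel knives at its leading end; same size, origin and axes as the plain insert. Lies flat on the chopping board, tail roughly away from the robot.
- ripple_insert: Green plastic insert with round steel ripples, same size; lies flat beside the orange one on the chopping board (either may be the left one). To be left alone.
- tray: Wash tray of grey metal, fixed, open on top, 260 (x) by 200 (y) by 45 mm high, walls 4 mm, with a thin wire rim that stands 4 mm outside; origin under its centre, the inner floor is 4 mm up. Stands to the left or right of the slicer.
- board: Wooden chopping board, fixed, 300 (x) by 280 (y) by 18 mm, origin under its centre; it stands on the other side of the slicer and carries the orange and green inserts and, nearer the robot, two pieces of taro.
- taro_a: Peeled pale taro piece standing on the board, 66 mm across, 62 mm high; origin under its centre. To be left alone.
- taro_b: Peeled pale taro piece standing on the board, 58 mm across, 70 mm high; origin under its centre. To be left alone.
- oil: Amber oil bottle, 60 mm across, 150 mm high, beyond the slicer; origin under its centre. To be left alone.
- sugar_bowl: Blue ceramic bowl, 110 mm across, 50 mm high, beyond the slicer. To be left alone.
- tin_mug: Metal mug, 76 mm across, 80 mm high, with a handle, to the left beyond the board or tray. To be left alone.
- turner: Turner with a red handle, 250 mm long, lying beyond the slicer. To be left alone.
- brush: Brush with a wooden handle, 200 mm long, lying to the right beyond the board or tray. To be left alone.

How it is judged (in metres and radians):
On the way, in this order (a step that is already met when the one before it is completed fails the run):
1. the cream insert is drawn out of the slicer (distance between plain_insert and bed above 0.12 m), for 0.1 s.
2. the cream insert lies flat in the wash tray, let go (x of plain_insert in the frame of tray between -0.075 and 0.075 m and y of plain_insert in the frame of tray between -0.06 and 0.06 m and height (world z) of plain_insert below 0.012 m and angle between plain_insert's own z axis and vertical below 0.12 rad and contact force between the fingers and plain_insert below 0.1 N), for 0.2 s.
3. the orange insert is pressed firmly home in the ways (x of shred_insert in the frame of bed below 0.003 m and contact force between shred_insert and slicer above 15 N), for 0.1 s.
At the end, for the whole second after the job is handed in: The orange insert is home in the ways, at rest: origin within 3 mm up-slope and 4 mm down-slope of the bed origin, 3 mm across and off the floor, parallel to the bed within 0.05 rad. The cream insert lies flat (0.12 rad, underside below 12 mm) at rest in the tray (x of shred_insert in the frame of bed between -0.004 and 0.003 m and y of shred_insert in the frame of bed between -0.003 and 0.003 m and z of shred_insert in the frame of bed between -0.003 and 0.003 m and angle between the z axis of shred_insert and the z axis of bed, either way round below 0.05 rad and linear speed of each of shred_insert, plain_insert below 0.01 m/s and x of plain_insert in the frame of tray between -0.075 and 0.075 m and y of plain_insert in the frame of tray between -0.06 and 0.06 m and height (world z) of plain_insert below 0.012 m and angle between plain_insert's own z axis and vertical below 0.12 rad); the robot touches nothing.
It fails at once if the cream insert is dropped (falls at over 0.9 m/s, some 40 mm, with no finger on it) (linear speed of plain_insert above 0.9 m/s and contact force between the fingers and plain_insert below 0.05 N).
It fails at once if the orange insert falls or runs down loose (over 0.25 m/s with no finger on it) (linear speed of shred_insert above 0.25 m/s and contact force between the fingers and shred_insert below 0.05 N).
It fails at once if the green insert, the taro or another bystander is moved by more than 40 mm (distance of any of ripple_insert, taro_a, taro_b, oil, sugar_bowl, tin_mug, turner, brush from where it was at the start of the episode above 0.04 m).
It also fails if it takes over 67 s, if anything falls off the work surface, if the arm or the gripper's body presses on something with over 40 N, if the wrist force passes 120 N, or if a joint passes its speed limit or range.

## Working session

There is one attempt and no reset: what is moved stays moved. The work goes in short steps, Python scripts to look and compute and a shell command to move; the robot and the scene stay as the last step left them, time stands still between calls to the robot, and variables do not carry over. Pictures are saved under pics/ and viewed, about 8 in all and at most 12, crops included, and the job is handed in when it is done.

```bash
ls; mkdir -p pics; python3 - <<'E'
from cell import robot,get_image,calibration
import cv2,numpy as np
for n in("top","scene"):
    im=get_image(n); cv2.imwrite(f"pics/{n}0.png",im[:,:,::-1])
    c=calibration(n); print(n,{k:np.round(v,4).tolist() for k,v in c.items()})
print(calibration("wrist")); print(robot.state())
E
```

```text
pics
top {'fx': 403.7578, 'fy': 403.7578, 'cx': 312.8914, 'cy': 196.6551, 'k1': -0.0815, 'R': [[0.0133, -0.9999, -0.0074], [-0.9903, -0.0122, -0.1383], [0.1382, 0.0092, -0.9904]], 't': [14.2355, 548.4432, 1253.0581]}
scene {'fx': 482.6388, 'fy': 482.6388, 'cx': 317.4702, 'cy': 200.6938, 'k1': -0.119, 'R': [[0.646, 0.7633, 0.0023], [0.6128, -0.5168, -0.5979], [-0.4552, 0.3876, -0.8016]], 't': [-358.4737, -253.0509, 1634.3608]}
{'fx': 355.14026016948515, 'fy': 355.14026016948515, 'cx': 319.6866007031433, 'cy': 208.99585000083746, 'k1': 0.026533777676054023, 'T_tool_cam': array([[-5.50789126e-04, -9.60378487e-01, -2.78698507e-01,
         7.09177839e+01],
       [ 9.99999103e-01, -1.88706528e-04, -1.32601694e-03,
         1.59231121e-01],
       [ 1.22088592e-03, -2.78698987e-01,  9.60377730e-01,
        -1.41632370e+02],
       [ 0.00000000e+00,  0.00000000e+00,  0.00000000e+00,
         1.00000000e+00]])}
{'clock': 0.1, 'joint_positions': array([-1.35409085,  0.47774836,  0.02234448,  1.55633273, -0.01152777,
        1.10926869, -0.08309855]), 'qvel': array([-1.03164341e-03, -1.56976435e-03, -5.45583074e-04, -2.03046771e-03,
        7.86729831e-06,  9.22396158e-04,  1.09170363e-03]), 'joint_torque': array([ 4.36933376e-03, -5.97759175e+01,  1.61374379e+00, -2.81952256e+01,
        1.28323759e-02,  5.04905198e-03,  1.03561405e-05]), 'ee_pos': array([215.24650781, 639.21559404, 230.41059465]), 'tool_rot': array([-3.13996608e+00,  9.49947983e-05,  2.81679492e+00]), 'wrist_force': array([-0.17964959, -0.29838746,  0.01642853]), 'wrist_torque': array([0.01055094, 0.0186892 , 0.03889941]), 'opening': 1.0008024856288913}
```

View pics/top0.png

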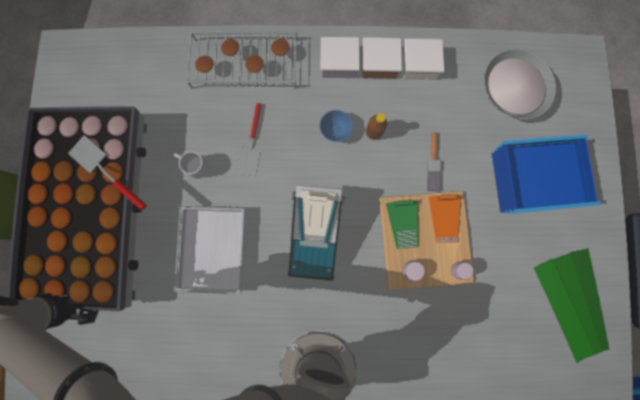

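View pics/scene0.png

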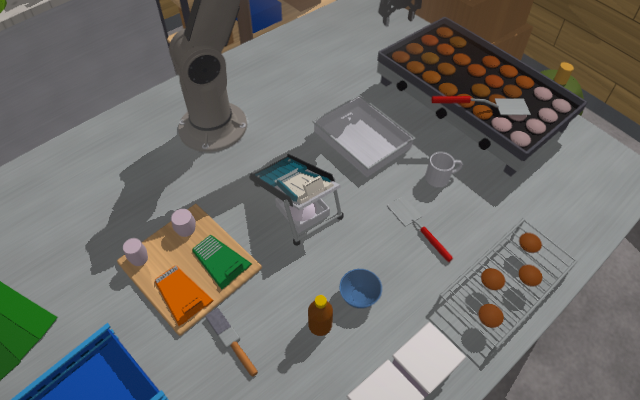

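The top view shows the tray on the left near (210,250), the slicer at (317,235) with the cream lug near (318,195), and the board on the right. On the board, green is at (405,224), orange is at (446,218), and the taro pieces are at (414,270) and (462,270). The scene view agrees. Next I'll get rough positions by casting rays.

```bash
cat > h.py <<'E'
import numpy as np,cv2
from cell import robot,get_image,calibration
from scipy.spatial.transform import Rotation as Ro
def pose():
    s=robot.state(); return Ro.from_euler('xyz',s['tool_rot']),np.array(s['ee_pos'])
def cam(name,P=None):
    c=calibration(name); K=np.array([[c['fx'],0,c['cx']],[0,c['fy'],c['cy']],[0,0,1]]);D=np.array([c['k1'],0,0,0])
    if name=="wrist":
        R,p=P or pose(); T=np.array(c['T_tool_cam']); Rw=R.as_matrix()@T[:3,:3]; o=R.as_matrix()@T[:3,3]+p
    else: Rw=np.array(c['R']).T; o=-Rw@np.array(c['t'])
    return K,D,Rw,o
def cast(C,px,z):
    K,D,Rw,o=C; u=cv2.undistortPoints(np.array(px,float).reshape(-1,1,2),K,D)[:,0]
    d=np.c_[u,np.ones(len(u))]@Rw.T
    return o+d*((np.reshape(z,-1)-o[2])/d[:,2])[:,None]
def proj(C,X):
    K,D,Rw,o=C; R=Rw.T; return cv2.projectPoints(np.array(X,float),cv2.Rodrigues(R)[0],-R@o,K,D)[0][:,0]
def hsv(im): return cv2.cvtColor(im,cv2.COLOR_RGB2HSV)
def blob(m):
    m=cv2.morphologyEx(m.astype(np.uint8),cv2.MORPH_OPEN,np.ones((3,3)))
    return max(cv2.findContours(m,cv2.RETR_EXTERNAL,cv2.CHAIN_APPROX_NONE)[0],key=cv2.contourArea)
def delta(pos,R):  # cm, rotvec in the tool axes
    R0,p=pose(); print("delta cm",np.round(R0.inv().apply(np.array(pos)-p)/10,2),"rot",np.round((R0.inv()*R).as_rotvec(),3))
E
python3 - <<'E'
from h import *
im=get_image("top");H=hsv(im);C=cam("top");h,s,v=H[...,0],H[...,1],H[...,2]
x=np.arange(640)[None]
def rep(n,m,z):
    c=blob(m); W=cast(C,c.reshape(-1,2),z)[:,:2].astype(np.float32); r=cv2.minAreaRect(W); print(n,np.round(r[0]),np.round(r[1]),round(r[2],1),cv2.boundingRect(c))
rep("orange",(h<14)&(s>170)&(x>425)&(x<470),28)
rep("green",(h>45)&(h<80)&(s>120)&(x>380)&(x<440),28)
rep("board",(h<22)&(h>8)&(s>70)&(s<170)&(x>370)&(x<490),18)
rep("teal",(h>85)&(h<105)&(s>100)&(x>270)&(x<350),110)
print("tray",np.round(cast(C,[[180,208],[243,207],[242,291],[178,291]],45)))
print("lugtop",np.round(cast(C,[[317,193]],191)))
for p in [(317,193),(317,220),(215,250),(190,230),(210,212)]: print(p,H[p[1],p[0]])
E
```

```text
orange [ 494. -404.] [133.  99.] 0.4 (429, 195, 31, 42)
green [ 489. -267.] [85. 88.] 4.1 (388, 204, 29, 27)
board [ 416. -344.] [298. 280.] 5.0 (379, 192, 95, 98)
teal [362.  18.] [122.  78.] 85.9 (293, 241, 42, 29)
tray [[505. 447.  45.]
 [511. 243.  45.]
 [249. 237.  45.]
 [244. 439.  45.]]
lugtop [[537.   8. 191.]]
(317, 193) [ 18  25 131]
(317, 220) [ 20  26 193]
(215, 250) [128   6 177]
(190, 230) [150   2 118]
(210, 212) [135   6 175]
```

```bash
python3 - <<'E'
from h import *
delta([480,10,320],Ro.from_euler('xyz',[np.pi,0,np.pi/2]))
E
```

```text
delta cm [-45.17 -51.2   -8.87] rot [-1.000e-03  1.000e-03  1.246e+00]
```

```bash
M="[-45.2,-51.2,-9,0,0,1.246,0.5]"; python3 -m crank '[[-45.2,-51.2,-9,0,0,1.246,0.5],[-45.2,-51.2,-9,0,0,1.246,0.5],[-45.2,-51.2,-9,0,0,1.246,0.5],[-45.2,-51.2,-9,0,0,1.246,0.5],[-45.2,-51.2,-9,0,0,1.246,0.5],[-45.2,-51.2,-9,0,0,1.246,0.5],[-45.2,-51.2,-9,0,0,1.246,0.5],[-45.2,-51.2,-9,0,0,1.246,0.5]]' ; python3 - <<'E'
from h import *
delta([480,10,320],Ro.from_euler('xyz',[np.pi,0,np.pi/2]))
E
```

```text
clock: 0.95
ee_pos: [369.6, 272.1, 283.7]
tool_rot: [-3.141, -0.0, 1.611]
wrist_force: [0.8, 0.2, 0.3]
opening: 0.501
delta cm [-26.63   9.99  -3.64] rot [-0.   -0.    0.04]
```

```bash
python3 -m crank '[[-26.6,10,-3.6,0,0,-0.04,0.5],[-26.6,10,-3.6,0,0,-0.04,0.5],[-26.6,10,-3.6,0,0,-0.04,0.5],[-26.6,10,-3.6,0,0,-0.04,0.5],[-26.6,10,-3.6,0,0,-0.04,0.5],[-26.6,10,-3.6,0,0,-0.04,0.5],[-26.6,10,-3.6,0,0,-0.04,0.5],[-26.6,10,-3.6,0,0,-0.04,0.5]]' ; python3 - <<'E'
from h import *
P=pose(); im=get_image("wrist"); cv2.imwrite("pics/w1.png",im[:,:,::-1]); np.savez("w1.npz",R=P[0].as_matrix(),p=P[1]); print(P[0].as_euler('xyz'),P[1])
E
```

```text
clock: 1.75
ee_pos: [481.3, 12.7, 319.4]
tool_rot: [-3.141, -0.0, 1.655]
wrist_force: [0.3, 0.3, 0.0]
opening: 0.503
[-3.14121947e+00 -2.28657939e-04  1.65472920e+00] [481.25148769  12.66850172 319.39073538]
```

View pics/w1.png

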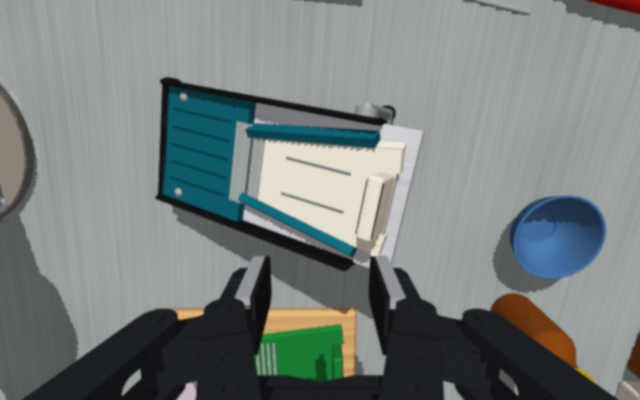

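The wrist view shows the slicer turned clockwise. The cream lug runs from about (383,178) to (367,240), and the teal rails run from (250,130) to (378,137) and from (243,200) to (355,252). I'll zoom in for exact corners.

```bash
python3 - <<'E'
import cv2
im=cv2.imread("pics/w1.png")[110:270,230:430]; cv2.imwrite("pics/w1c.png",cv2.resize(im,None,fx=3.7,fy=3.7,interpolation=cv2.INTER_CUBIC))
E
```

```text
(no output)
```

View pics/w1c.png

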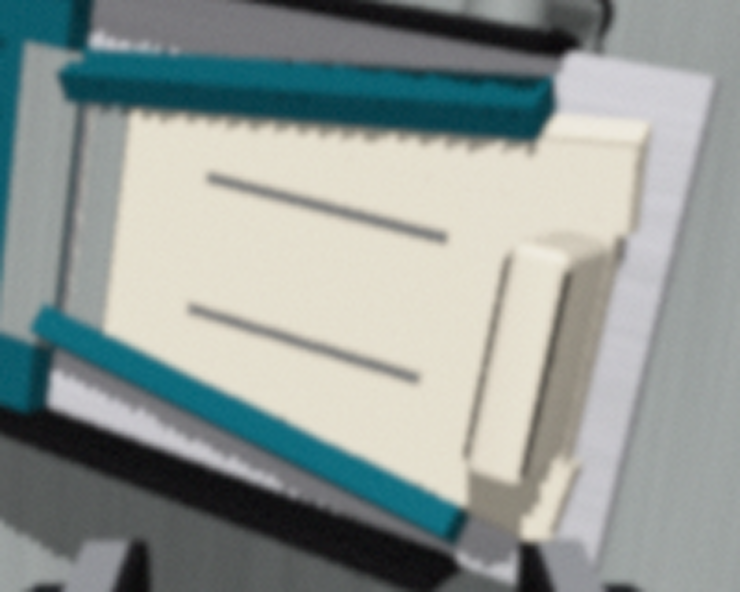

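```bash
cat > bed.py <<'E'
from h import *
from scipy.optimize import least_squares
def bedT(x,y,yaw):
    return Ro.from_euler('xyz',[0,-0.49,yaw]),np.array([x,y,122.])
E
python3 - <<'E'
from bed import *
d=np.load("w1.npz"); C=cam("wrist",(Ro.from_matrix(d['R']),d['p']))
q=np.array([[515,245],[568,268],[522,478],[470,460],[208,178],[446,238],[190,308],[418,378]])/3.7+[230,110]
q-= .4
def res(p):
    R,t=bedT(*p[:3]); a,g1,g2=p[3:]
    X=[[61,27,42],[75,27,42],[75,-27,42],[61,-27,42],[g1,a,10],[g2,a,10],[g1,-a,10],[g2,-a,10]]
    return (proj(C,R.apply(X)+t)-q).ravel()
s=least_squares(res,[470,10,-.15,18,-30,30]); print(np.round(s.x,3)); print(np.round(s.fun.reshape(-1,2),1))
R,t=bedT(*s.x[:3])
print("edge",proj(C,R.apply([[52,0,0],[86,60,0],[86,-60,0],[75,52,10]])+t), "tail corner", np.array([[645,125],[715,75]])/3.7+[230,110])
print("lug",R.apply([68,0,42])+t)
np.savetxt("bed.txt",s.x[:3])
E
```

```text
[ 4.80701e+02  1.13640e+01 -7.50000e-02  1.79030e+01 -3.56650e+01
  3.35830e+01]
[[-0.9 -2.2]
 [ 1.8 -4.3]
 [ 0.2  4.3]
 [-1.6  3.9]
 [-0.1 -0.2]
 [-0.1 -0.4]
 [ 0.1 -0.1]
 [ 0.4 -0.4]]
edge [[369.03002541 196.18842746]
 [421.76569884 136.75019945]
 [390.61915883 268.04676932]
 [403.41213371 144.1758127 ]] tail corner [[404.32432432 143.78378378]
 [423.24324324 130.27027027]]
lug [520.82000179   8.34320334 191.06054046]
```

```bash
cat >> bed.py <<'E'
def go(x,y,z):
    R,t=bedT(*np.loadtxt("bed.txt")); B=R.as_matrix(); T=Ro.from_matrix(np.c_[B[:,1],B[:,0],-B[:,2]])
    print("at bed",np.round(R.inv().apply(pose()[1]-t),1)); delta(R.apply([x,y,z])+t,T)
E
python3 -c "
from bed import *
go(68,0,75)"
```

```text
at bed [ 92.9   2.5 174. ]
delta cm [-0.65  2.4   9.9 ] rot [-0.49  -0.04   0.158]
```

```bash
python3 -m crank '[[-0.3,1.2,2.5,-0.12,-0.01,0.04,0.5],[-0.3,1.2,5,-0.25,-0.02,0.08,0.5],[-0.5,2,7,-0.37,-0.03,0.12,0.5],[-0.65,2.4,9.9,-0.49,-0.04,0.158,0.5],[-0.65,2.4,9.9,-0.49,-0.04,0.158,0.5],[-0.65,2.4,9.9,-0.49,-0.04,0.158,0.5]]' ; python3 - <<'E'
from bed import *
P=pose(); im=get_image("wrist"); cv2.imwrite("pics/w2.png",im[:,:,::-1])
go(68,0,15)
E
```

```text
clock: 2.4
ee_pos: [503.3, 10.2, 218.5]
tool_rot: [2.654, 0.001, 1.499]
wrist_force: [-0.0, 0.4, 0.8]
opening: 0.502
at bed [67.6  0.6 75.1]
delta cm [-0.06  0.05  6.01] rot [-0.001 -0.001  0.003]
```

View pics/w2.png

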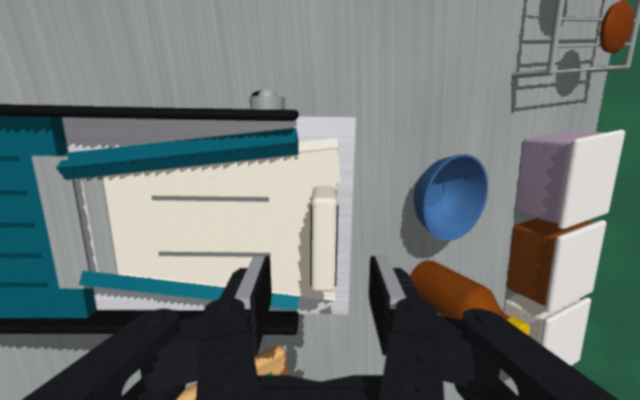

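The fingers straddle the lug, which sits at about (324,240) with a finger centre near 320, and the axes line up. I'll descend and grip.

```bash
python3 -m crank '[[-0.05,0.05,3,0,0,0,0.5],[-0.05,0.05,5,0,0,0,0.5],[-0.05,0.05,6,0,0,0,0.5],[-0.05,0.05,6,0,0,0,0.2],[-0.05,0.05,6,0,0,0,0],[-0.05,0.05,6,0,0,0,0],[-0.05,0.05,6,0,0,0,0],[-0.05,0.05,6,0,0,0,0]]' 70; python3 - <<'E'
from bed import *
go(68,0,15)
E
```

```text
clock: 3.25
ee_pos: [534.9, 6.6, 168.7]
tool_rot: [2.649, -0.001, 1.496]
wrist_force: [0.7, 2.5, 0.9]
opening: 0.152
at bed [70.  -0.7 15.6]
delta cm [ 0.07 -0.2   0.06] rot [ 0.003 -0.001 -0.   ]
```

```bash
python3 -m crank '[[0,0.4,0,0,0,0,0],[0,1,0,0,0,0,0],[0,2,0,0,0,0,0],[0,3.5,0,0,0,0,0],[0,5.5,0,0,0,0,0],[0,7.5,0,0,0,0,0],[0,7.5,0,0,0,0,0]]'; python3 -c "
from bed import *
go(145,0,75)"
```

```text
clock: 3.95
ee_pos: [602.9, 0.8, 205.3]
tool_rot: [2.647, -0.0, 1.495]
wrist_force: [-0.9, 0.1, 0.9]
opening: 0.152
at bed [147.4  -1.4  15.7]
delta cm [ 0.13 -0.21 -5.93] rot [ 0.005  0.    -0.001]
```

```bash
python3 -m crank '[[0,0,-2,0,0,0,0],[0,0,-5,0,0,0,0],[0,0,-9,0,0,0,0],[0,0,-10,0.12,0,0,0],[0,0,-10,0.25,0,0,0],[0,0,-10,0.37,0,0,0],[0,0,-10,0.49,0,0,0],[0,0,-10,0.49,0,0,0]]'; python3 - <<'E'
from bed import *
print(robot.state()['wrist_force'])
R=Ro.from_euler('xyz',[np.pi,0,np.pi/2+.02])
delta([420,342,200],R)
delta([420,342,100],R)
E
```

```text
clock: 4.75
ee_pos: [554.6, 4.6, 290.0]
tool_rot: [-3.14, 0.003, 1.495]
wrist_force: [0.5, -0.0, -1.8]
opening: 0.15
[ 0.49903986 -0.03397652 -1.78354692]
delta cm [ 32.66 -15.96   8.92] rot [-0.002  0.003 -0.096]
delta cm [ 32.69 -15.95  18.92] rot [-0.002  0.003 -0.096]
```

```bash
python3 -m crank '[[3,-1.5,0,0,0,-0.01,0],[7,-3.4,0,0,0,-0.02,0],[11,-5.4,0,0,0,-0.03,0],[15,-7.3,1,0,0,-0.04,0],[19,-9.3,2,0,0,-0.055,0],[23,-11.2,4,0,0,-0.07,0],[27,-13.2,6,0,0,-0.085,0],[30,-14.7,8,0,0,-0.096,0]]';python3 -m crank '[[2,-1,1,0,0,0,0],[2.6,-1.3,4,0,0,0,0],[2.6,-1.3,7,0,0,0,0],[2.6,-1.3,9,0,0,0,0],[2.6,-1.3,9,0,0,0,0]]'; python3 - <<'E'
from bed import *
im=get_image("top"); cv2.imwrite("pics/t2.png",cv2.resize(im[170:320,130:330,::-1],None,fx=4,fy=4))
R=Ro.from_euler('xyz',[np.pi,0,np.pi/2+.02])
delta([420,342,22],R)
E
```

```text
clock: 5.55
ee_pos: [426.9, 316.6, 210.2]
tool_rot: [3.139, -0.001, 1.594]
wrist_force: [0.7, 0.1, -1.1]
opening: 0.148
clock: 6.05
ee_pos: [413.4, 338.0, 118.5]
tool_rot: [-3.14, 0.005, 1.592]
wrist_force: [-0.7, -0.5, -1.9]
opening: 0.15
delta cm [0.32 0.55 9.83] rot [0.    0.003 0.001]
```

View pics/t2.png

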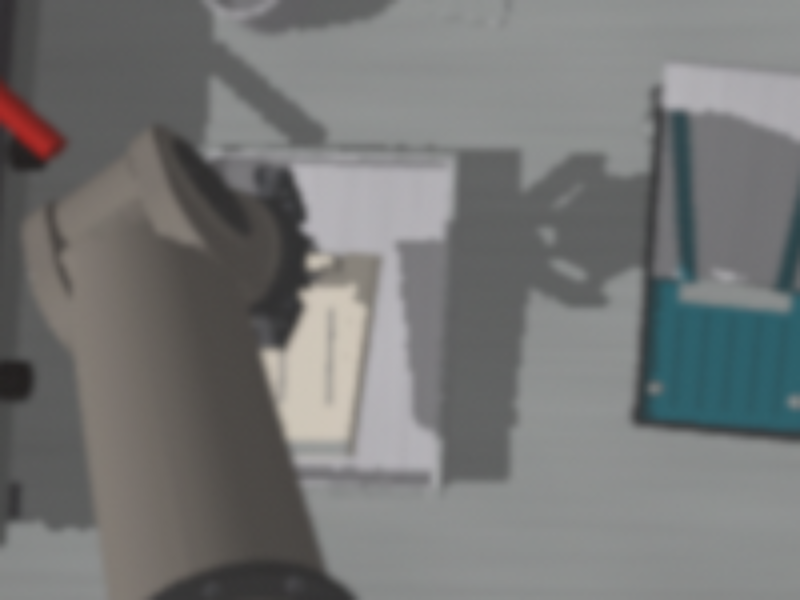

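The insert hangs level over the tray. Its right edge is at crop (375,260) against the wall at 450, and its leading end at 445 against the near wall at 475, so it is inside the walls. Next is lowering it.

```bash
python3 -m crank '[[0.3,0.8,3,0,0,0,0],[0.3,0.8,6,0,0,0,0],[0.3,0.8,8,0,0,0,0],[0.3,0.8,9,0,0,0,0],[0.3,0.8,9.5,0,0,0,0],[0.3,0.8,9.8,0,0,0,0],[0.3,0.8,9.8,0,0,0,0]]'
```

```text
clock: 6.8
ee_pos: [424.6, 344.0, 24.0]
tool_rot: [3.139, -0.001, 1.591]
wrist_force: [0.5, -0.4, -1.8]
opening: 0.149
```

```bash
python3 -m crank '[[0,0,0.2,0,0,0,0],[0,0,0.4,0,0,0,0],[0,0,0.5,0,0,0,0],[0,0,0.5,0,0,0,0]]'
```

```text
clock: 7.2
ee_pos: [424.5, 343.9, 19.3]
tool_rot: [3.14, -0.001, 1.591]
wrist_force: [-2.1, -1.4, 10.3]
opening: 0.151
```

```bash
python3 -m crank '[[0,0,-0.1,0,0,0,0.4],[0,0,-0.1,0,0,0,0.4],[0,0,-0.1,0,0,0,0.4],[0,0,-3,0,0,0,0.4],[0,0,-7,0,0,0,0.4],[0,0,-12,0,0,0,0.4],[0,0,-16,0,0,0,0.4],[0,0,-20,0,0,0,0.4]]'; python3 - <<'E'
from bed import *
im=get_image("wrist");cv2.imwrite("pics/w3.png",im[:,:,::-1])
R=Ro.from_euler('xyz',[np.pi,0,np.pi/2])
delta([530,-395,330],R)
E
```

```text
clock: 8.0
ee_pos: [423.8, 343.5, 220.0]
tool_rot: [3.14, 0.0, 1.591]
wrist_force: [0.1, 0.7, -0.1]
opening: 0.4
delta cm [-74.19   8.95 -10.81] rot [ 0.008 -0.007  0.02 ]
```

View pics/w3.png

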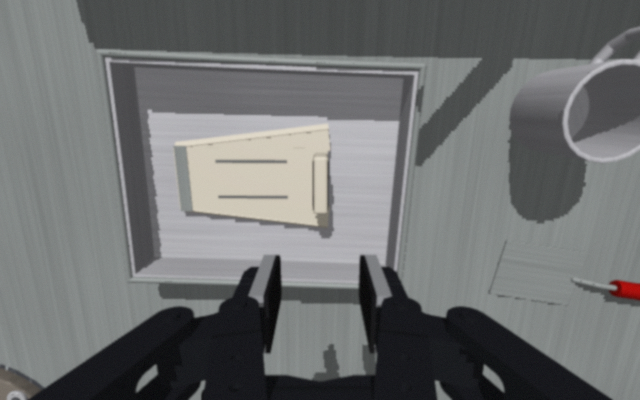

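The cream insert lies flat in the tray, spanning (180..328, 125..225) in the picture, well inside the walls. Now over to the board.

```bash
python3 -m crank '[[-4,0,-10.8,0,0,0,0.5],[-74,9,-10.8,0,0,0.02,0.5],[-74,9,-10.8,0,0,0.02,0.5],[-74,9,-10.8,0,0,0.02,0.5],[-74,9,-10.8,0,0,0.02,0.5],[-74,9,-10.8,0,0,0.02,0.5],[-74,9,-10.8,0,0,0.02,0.5],[-74,9,-10.8,0,0,0.02,0.5]]' ; python3 - <<'E'
from bed import *
R=Ro.from_euler('xyz',[np.pi,0,np.pi/2])
delta([530,-395,320],R)
E
```

```text
clock: 8.85
ee_pos: [474.2, -20.8, 294.6]
tool_rot: [3.14, -0.0, 1.572]
wrist_force: [1.6, 0.1, -1.0]
opening: 0.499
delta cm [-37.42   5.56  -2.53] rot [ 0.002 -0.     0.001]
```

```bash
python3 -m crank '[[-37.4,5.6,-2.5,0,0,0,0.5],[-37.4,5.6,-2.5,0,0,0,0.5],[-37.4,5.6,-2.5,0,0,0,0.5],[-37.4,5.6,-2.5,0,0,0,0.5],[-37.4,5.6,-2.5,0,0,0,0.5],[-37.4,5.6,-2.5,0,0,0,0.5],[-37.4,5.6,-2.5,0,0,0,0.5],[-37.4,5.6,-2.5,0,0,0,0.5]]' ; python3 -m crank '[[0,0,0,0,0,0,0.5],[0,0,0,0,0,0,0.5]]'; python3 - <<'E'
from bed import *
P=pose(); im=get_image("wrist"); cv2.imwrite("pics/w4.png",im[:,:,::-1]); np.savez("w4.npz",R=P[0].as_matrix(),p=P[1]); print(P[1])
E
```

```text
clock: 9.65
ee_pos: [529.6, -396.9, 319.2]
tool_rot: [-3.142, 0.002, 1.568]
wrist_force: [0.4, -0.0, -1.2]
opening: 0.498
clock: 9.85
ee_pos: [530.2, -393.1, 318.9]
tool_rot: [-3.141, 0.0, 1.57]
wrist_force: [0.7, 1.4, -0.1]
opening: 0.499
[ 530.20731215 -393.05660247  318.88098821]
```

View pics/w4.png

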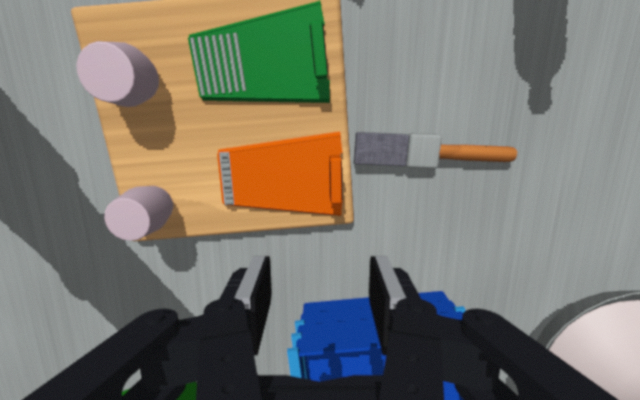

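The orange insert's tail is at column 340 (rows 133 to 215) and its lead end near column 220 (rows 152 to 205). The lug is at about (336,180), and green lies above it at rows 5 to 100.

```bash
python3 - <<'E'
from bed import *
d=np.load("w4.npz"); C=cam("wrist",(Ro.from_matrix(d['R']),d['p']))
im=cv2.imread("pics/w4.png")[:,:,::-1].copy();H=hsv(im);h,s=H[...,0],H[...,1]
m=(h<12)&(s>190); m[:,:210]=0;m[:,352:]=0;m[:120]=0;m[230:]=0
c=blob(m).reshape(-1,2).astype(float); W=cast(C,c,28)[:,:2]
# side edges: lines fitted to the flanks
x0,x1=W[:,0].min(),W[:,0].max(); ym=np.median(W[:,1]); L=[]
for k in(1,-1):
    q=[]
    for x in np.arange(x0+20,x1-25,3):
        n=W[np.abs(W[:,0]-x)<2]; q.append([x,(n[:,1]*k).max()*k])
    L.append(np.polyfit(*np.array(q).T,1))
print("flank slopes",L,"widths",x0,x1)
yaw=np.mean([np.arctan(l[0]) for l in L]); print("yaw",yaw)
E_=cast(C,[[219,152],[225,205],[340,133],[340.5,215]],28); print(np.round(E_,1))
# top of lug (z=60)
lug=cast(C,[[331,156],[342,156],[342,203],[331,204]],60); print(np.round(lug,1))
E
python3 - <<'E'
import cv2
im=cv2.imread("pics/w4.png")[120:230,200:360]; cv2.imwrite("pics/w4c.png",cv2.resize(im,None,fx=5,fy=5,interpolation=cv2.INTER_CUBIC))
E
```

```text
Traceback (most recent call last):
  File "h.py", line 21, in blob
    return max(cv2.findContours(m,cv2.RETR_EXTERNAL,cv2.CHAIN_APPROX_NONE)[0],key=cv2.contourArea)
ValueError: max() iterable argument is empty
```

View pics/w4c.png

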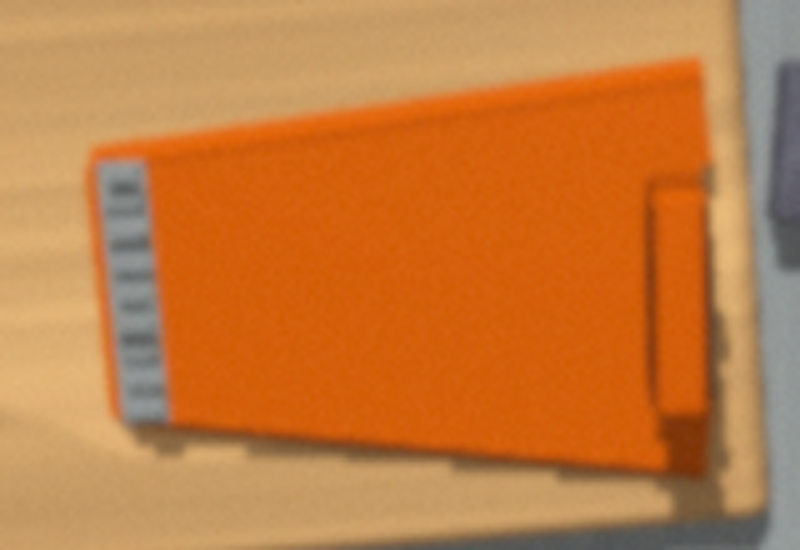

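```bash
python3 - <<'E'
from bed import *
d=np.load("w4.npz"); C=cam("wrist",(Ro.from_matrix(d['R']),d['p']))
f=lambda q,z: cast(C,np.array(q)/5.+[199.6,119.6],z)
l=f([[655,188],[708,188],[708,413],[657,413]],60); print(np.round(l,1)); c=l.mean(0)
a,b=f([[93,150],[700,60]],18); y1=np.arctan2(*(b-a)[[1,0]])-.1194
a2,b2=f([[93,150],[115,415]],18); e=a2-b2; y2=np.arctan2(-e[0],e[1])
e=l[1]+l[0]-l[2]-l[3]; y3=np.arctan2(-e[0],e[1])
print(c,y1,y2,y3, "tail left at insert frame",Ro.from_euler('z',-y1).apply(b-c),"lead",Ro.from_euler('z',-y1).apply(a-c))
E
```

```text
[[ 542.1 -378.2   60. ]
 [ 554.  -378.2   60. ]
 [ 554.8 -430.7   60. ]
 [ 542.9 -430.7   60. ]]
[ 548.45541853 -404.44232252   60.        ] 0.02488854074614985 0.000669276998371069 0.01614833137950557 tail left at insert frame [  6.8339899   51.31926114 -42.        ] lead [-143.27440784   33.31065796  -42.        ]
```

```bash
python3 - <<'E'
from bed import *
R=Ro.from_euler('xyz',[np.pi,0,np.pi/2+.016]); delta([549,-405.5,34],R)
E
```

```text
delta cm [-1.38  1.82 28.5 ] rot [ 0.    -0.001 -0.015]
```

```bash
python3 -m crank '[[-1,1.2,5,0,0,-0.015,0.5],[-1.3,1.8,10,0,0,-0.015,0.5],[-1.3,1.8,15,0,0,-0.015,0.5],[-1.3,1.8,19.5,0,0,-0.015,0.5],[-1.3,1.8,20,0,0,-0.015,0.5],[-1.3,1.8,20,0,0,-0.015,0.5]]'; python3 - <<'E'
from bed import *
P=pose(); im=get_image("wrist"); cv2.imwrite("pics/w5.png",im[:,:,::-1]); np.savez("w5.npz",R=P[0].as_matrix(),p=P[1]); 
R=Ro.from_euler('xyz',[np.pi,0,np.pi/2+.016]); delta([549,-405.5,34],R)
E
```

```text
clock: 10.5
ee_pos: [549.1, -404.2, 119.7]
tool_rot: [-3.141, -0.001, 1.588]
wrist_force: [-0.7, -0.2, 0.9]
opening: 0.497
delta cm [ 0.03 -0.12  8.78] rot [0.003 0.001 0.001]
```

View pics/w5.png

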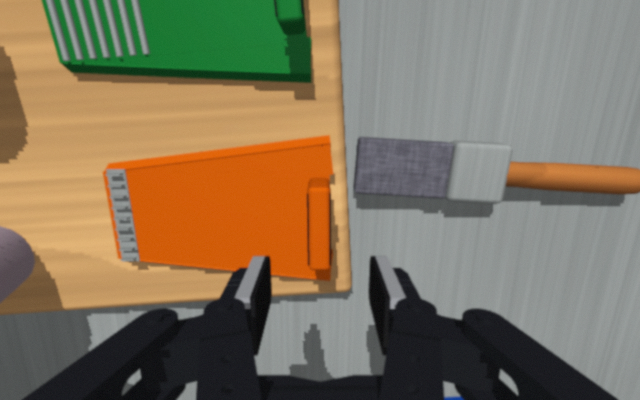

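```bash
python3 - <<'E'
from bed import *
d=np.load("w5.npz"); C=cam("wrist",(Ro.from_matrix(d['R']),d['p']))
l=cast(C,[[310,180],[329.5,179],[329.5,269],[310,269]],60); print(np.round(l,1),l.mean(0))
for P,Q in(([105,166],[329.5,138]),): 
  a,b=cast(C,[P,Q],18); print(np.arctan2(*(b-a)[[1,0]])-.1194,a,b)
E
```

```text
[[ 542.8 -374.5   60. ]
 [ 554.1 -373.7   60. ]
 [ 555.4 -430.5   60. ]
 [ 543.3 -430.7   60. ]] [ 548.92279582 -402.31440099   60.        ]
0.02245021048356116 [ 401.57859607 -375.93384654   18.        ] [ 554.61753477 -354.07845624   18.        ]
```

```bash
python3 -m crank '[[-0.1,-0.05,4,0,0,-0.004,0.5],[-0.1,-0.05,7,0,0,-0.004,0.5],[-0.1,-0.05,8.5,0,0,-0.004,0.5],[-0.1,-0.05,8.6,0,0,-0.004,0.5],[-0.1,-0.05,8.6,0,0,-0.004,0],[-0.1,-0.05,8.6,0,0,-0.004,0],[-0.1,-0.05,8.6,0,0,-0.004,0],[-0.1,-0.05,8.6,0,0,-0.004,0]]' 90; python3 -c "
from h import *
print(pose()[1],robot.state()['wrist_force'])"
```

```text
clock: 11.35
ee_pos: [549.7, -408.1, 36.5]
tool_rot: [3.137, 0.003, 1.59]
wrist_force: [-1.3, 2.1, 6.4]
opening: 0.144
[ 549.74724828 -408.12937288   36.48892549] [-1.27072947  2.06467459  6.39173493]
```

```bash
python3 -m crank '[[0,0,-1,0,0,0,0],[0,0,-3,0,0,0,0],[0,0,-7,0,0,0,0],[0,0,-11,0,0,0,0],[0,0,-15,0,0,0,0],[0,0,-19,0,0,0,0],[0,0,-23,0,0,0,0],[0,0,-24,0,0,0,0]]'; python3 - <<'E'
from bed import *
P=pose(); im=get_image("wrist"); cv2.imwrite("pics/w6.png",cv2.resize(im[100:340,60:400,::-1],None,fx=2.3,fy=2.3)); print(P[1],robot.state()['wrist_force'])
E
```

```text
clock: 12.15
ee_pos: [549.2, -408.8, 280.2]
tool_rot: [3.133, 0.005, 1.59]
wrist_force: [-0.1, -0.8, -2.4]
opening: 0.147
[ 549.16979958 -408.80501174  280.22643301] [-0.37554481 -0.76629346 -0.67058873]
```

View pics/w6.png

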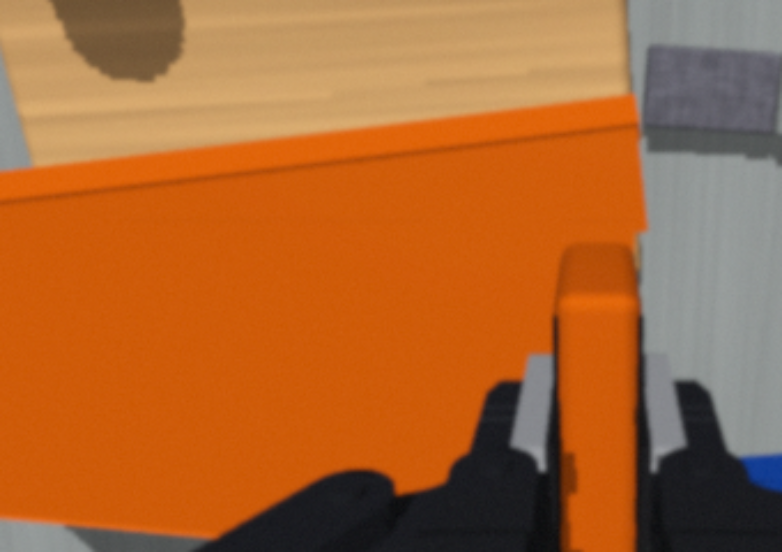

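The orange insert is held squarely. Its tail-left bottom corner is at (635,95) and the lug end edges are at (600,300) for the top and (600,245) for the base. Casting these in the tool frame gives the grip offset.

```bash
python3 - <<'E'
from bed import *
C=cam("wrist",(Ro.identity(),np.zeros(3)))
f=lambda q,z: np.round(cast(C,(np.array(q)+.0)/2.3+[59.8,99.8],z),1)
for h in (16,18):
  print("bottom tail corner (exp x=55,y=+7)",f([[635,95],[0,172]],h),"top tail corner (49.2)",f([[638,124],[0,202]],h-10),"lug base (27)",f([[600,243]],h-10),"lug top edges",f([[562,305],[637,305]],h-42))
E
python3 -c "
from bed import *
go(150,0,60)"
```

```text
bottom tail corner (exp x=55,y=+7) [[  56.     7.    16. ]
 [  41.  -115.5   16. ]] top tail corner (49.2) [[  51.9    7.2    6. ]
 [  37.4 -109.3    6. ]] lug base (27) [[29.6  0.4  6. ]] lug top edges [[ 28.9  -5.4 -26. ]
 [ 28.9   5.9 -26. ]]
bottom tail corner (exp x=55,y=+7) [[  55.9    7.1   18. ]
 [  40.7 -116.9   18. ]] top tail corner (49.2) [[  51.6    7.3    8. ]
 [  36.9 -110.8    8. ]] lug base (27) [[29.1  0.4  8. ]] lug top edges [[ 28.2  -5.5 -24. ]
 [ 28.2   6.  -24. ]]
at bed [ 162.1 -413.5   92. ]
delta cm [41.14  4.3   3.24] rot [-0.482 -0.019  0.093]
```

```bash
python3 -m crank '[[3,0,-1,0,0,0,0],[7,0.3,-2,0,0,0,0],[11,0.5,-3,0,0,0.01,0],[15,0.8,-4,0,0,0.02,0],[19.5,1,-4,0,0,0.03,0],[24,1,-4,0,0,0.05,0],[28.5,1,-4,0,0,0.07,0],[32.5,1,-4,0,0,0.09,0]]'; python3 -c "
from bed import *
go(160,-2,110)"
```

```text
clock: 13.0
ee_pos: [550.6, -78.9, 312.5]
tool_rot: [-3.141, -0.0, 1.501]
wrist_force: [1.1, 0.2, -1.3]
opening: 0.143
at bed [157.2 -84.7 132.1]
delta cm [8.27 1.33 1.82] rot [-0.491 -0.001  0.005]
```

```bash
python3 -m crank '[[3,0,0,-0.05,0,0,0],[6,0.5,0,-0.15,0,0,0],[8,1,0.5,-0.27,0,0,0],[8.3,1.3,1,-0.38,0,0,0],[8.3,1.3,1.5,-0.49,0,0.005,0],[8.3,1.3,1.8,-0.49,0,0.005,0],[8.3,1.3,1.8,-0.49,0,0.005,0]]'; python3 - <<'E'
from bed import *
im=get_image("wrist"); cv2.imwrite("pics/w7.png",im[:,:,::-1])
go(160,-2,20)
E
```

```text
clock: 13.7
ee_pos: [569.5, 0.3, 294.7]
tool_rot: [2.654, -0.001, 1.496]
wrist_force: [0.3, -0.5, -1.5]
opening: 0.143
at bed [161.9  -4.4 110.7]
delta cm [ 0.24 -0.18  9.07] rot [-0.001 -0.    -0.001]
```

View pics/w7.png

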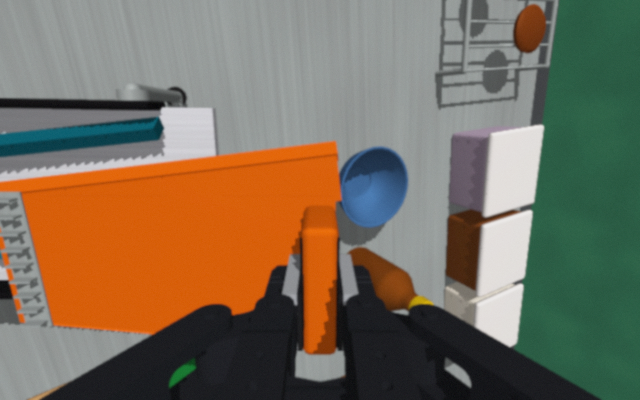

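The insert is above the mouth and parallel to the bed, with the left rail end at (160,130). That was picture 12, so from here I go by numbers. Lowering next.

```bash
python3 -m crank '[[0.2,0,3,0,0,0,0],[0.2,0,6,0,0,0,0],[0.2,0,7.5,0,0,0,0],[0.2,0,8.2,0,0,0,0],[0.2,0,8.5,0,0,0,0],[0.2,0,8.5,0,0,0,0]]'; python3 - <<'E'
from bed import *
R,t=bedT(*np.loadtxt("bed.txt"))
for i in range(4):
    get_image("wrist"); print(np.round(R.inv().apply(pose()[1]-t),1),np.round(R.inv().apply(robot.state()['wrist_force']),1))
go(160,-2,17)
E
```

```text
clock: 14.35
ee_pos: [611.5, -1.1, 221.2]
tool_rot: [2.65, -0.001, 1.495]
wrist_force: [0.5, -0.4, -1.5]
opening: 0.143
[162.5  -2.5  26. ] [-1.4 -0.9 -1.5]
[162.4  -2.3  26.2] [-0.5 -0.3 -1.2]
[162.4  -2.2  26.3] [-0.2  0.1 -2. ]
[162.3  -2.1  26.3] [-0.5  0.  -1.4]
at bed [162.3  -2.1  26.3]
delta cm [ 0.   -0.23  0.93] rot [ 0.002 -0.002 -0.001]
```

```bash
cat > rd.py <<'E'
from bed import *
R,t=bedT(*np.loadtxt("bed.txt")); F=[]
for i in range(2):
    get_image("wrist"); F.append(R.inv().apply(robot.state()['wrist_force']))
print("bed",np.round(R.inv().apply(pose()[1]-t),1),"F",np.round(np.mean(F,0),1),"M",np.round(R.inv().apply(robot.state()['wrist_torque']),2))
E
python3 -m crank '[[0,0,0.3,0,0,0,0],[0,0,0.6,0,0,0,0],[0,0,0.6,0,0,0,0]]'; python3 rd.py; python3 -m crank '[[0,0,0.15,0,0,0,0],[0,0,0.2,0,0,0,0]]'; python3 rd.py
```

```text
clock: 14.85
ee_pos: [613.5, -0.7, 215.1]
tool_rot: [2.651, -0.001, 1.496]
wrist_force: [-0.4, -0.0, -1.9]
opening: 0.149
bed [161.5  -2.3  19.5] F [-1.1  0.3 -1.3] M [-0.06  0.64 -0.01]
clock: 15.15
ee_pos: [614.7, -0.9, 213.9]
tool_rot: [2.65, -0.001, 1.496]
wrist_force: [-5.0, 0.3, 7.4]
opening: 0.146
bed [161.9  -2.3  17.9] F [-0.7  0.3  6.8] M [-0.2   1.17 -0.06]
```

Contact with the floor is at about 18 mm. Easing off slightly and sliding down the ways.

```bash
python3 -m crank '[[0,-0.5,-0.06,0,0,0,0],[0,-1.3,-0.06,0,0,0,0],[0,-2.2,-0.06,0,0,0,0],[0,-3.1,-0.06,0,0,0,0],[0,-4,-0.06,0,0,0,0],[0,-4.5,-0.06,0,0,0,0],[0,-5,-0.06,0,0,0,0]]'; python3 rd.py
```

```text
clock: 15.95
ee_pos: [570.6, 2.5, 191.2]
tool_rot: [2.648, -0.002, 1.496]
wrist_force: [-2.2, 0.1, 8.6]
opening: 0.144
bed [111.3  -2.2  18.5] F [ 0.4 -0.1 11.3] M [-0.35  0.74  0.06]
```

```bash
python3 -m crank '[[0,-0.6,-0.1,0,0,0,0],[0,-1.3,-0.1,0,0,0,0],[0,-2,-0.1,0,0,0,0],[0,-2.6,-0.1,0,0,0,0],[0,-3,-0.1,0,0,0,0]]'; python3 rd.py
```

```text
clock: 16.55
ee_pos: [542.3, 4.5, 176.6]
tool_rot: [2.652, -0.001, 1.496]
wrist_force: [0.0, 0.4, -1.9]
opening: 0.142
bed [80.5 -2.2 19. ] F [-0.8 -0.2 -0.9] M [-0.01  0.59  0.02]
```

```bash
python3 -m crank '[[0,-0.3,0,0,0,0,0],[0,-0.5,0,0,0,0,0],[0,-0.7,0,0,0,0,0],[0,-0.7,0,0,0,0,0]]'; python3 rd.py;  python3 -m crank '[[0,-0.2,0,0,0,0,0],[0,-0.3,0,0,0,0,0],[0,-0.3,0,0,0,0,0]]'; python3 rd.py
```

```text
clock: 17.05
ee_pos: [536.9, 4.7, 173.8]
tool_rot: [2.651, -0.001, 1.495]
wrist_force: [-0.1, -1.7, -1.9]
opening: 0.148
bed [74.5 -2.4 19.1] F [-1.3 -0.7 -2.1] M [-0.21  0.61  0.02]
clock: 17.45
ee_pos: [534.8, 4.7, 172.7]
tool_rot: [2.65, -0.001, 1.495]
wrist_force: [2.1, -2.9, -3.5]
opening: 0.144
bed [71.8 -2.5 19.1] F [ 0.7 -2.5 -3.6] M [-0.76  0.08 -0.07]
```

```bash
python3 -m crank '[[-0.05,0,0.06,0,0,0,0],[-0.05,-0.1,0.06,0,0,0,0],[-0.05,-0.2,0.06,0,0,0,0],[-0.05,-0.2,0.06,0,0,0,0]]'; python3 rd.py;  python3 -m crank '[[0,-0.1,0,0,0,0,0],[0,-0.2,0,0,0,0,0],[0,-0.2,0,0,0,0,0]]'; python3 rd.py
```

```text
clock: 17.95
ee_pos: [534.0, 5.0, 171.8]
tool_rot: [2.649, -0.002, 1.496]
wrist_force: [1.4, -2.0, 5.3]
opening: 0.141
bed [70.7 -2.4 18.7] F [ 3.  -1.5  4.3] M [-0.61 -0.15 -0.16]
clock: 18.35
ee_pos: [532.1, 4.9, 170.7]
tool_rot: [2.649, -0.002, 1.495]
wrist_force: [2.0, -1.9, 4.1]
opening: 0.146
bed [68.5 -2.6 18.6] F [ 4.1 -1.   3.7] M [-0.68 -0.46 -0.36]
```

Force is building, so I'll keep pressing.

```bash
python3 -m crank '[[-0.03,-0.1,0,0,0,0,0],[-0.03,-0.2,0,0,0,0,0],[-0.03,-0.2,0,0,0,0,0]]'; python3 rd.py;  python3 -m crank '[[0,-0.15,0,0,0,0,0],[0,-0.3,0,0,0,0,0],[0,-0.3,0,0,0,0,0]]'; python3 rd.py
```

```text
clock: 18.75
ee_pos: [531.2, 4.8, 170.3]
tool_rot: [2.647, -0.002, 1.495]
wrist_force: [6.4, -1.6, 2.5]
opening: 0.145
bed [67.6 -2.8 18.7] F [ 6.6 -0.9 -0.2] M [-0.64 -1.   -0.44]
clock: 19.15
ee_pos: [531.2, 4.9, 170.4]
tool_rot: [2.642, -0.002, 1.495]
wrist_force: [19.3, -4.7, -5.6]
opening: 0.14
bed [67.6 -2.7 18.8] F [ 15.2  -2.4 -12.5] M [-0.94 -2.14 -0.42]
```

```bash
python3 -m crank '[[0,-0.2,0.08,0,0,0,0],[0,-0.4,0.08,0,0,0,0],[0,-0.4,0.08,0,0,0,0]]'; python3 rd.py;  python3 -m crank '[[0,-0.2,0,0,0,0,0],[0,-0.3,0,0,0,0,0],[0,-0.3,0,0,0,0,0],[0,-0.3,0,0,0,0,0]]'; python3 rd.py
```

```text
clock: 19.55
ee_pos: [531.1, 4.9, 170.2]
tool_rot: [2.635, -0.004, 1.494]
wrist_force: [16.6, -6.6, 10.1]
opening: 0.144
bed [67.5 -2.6 18.7] F [19.2 -4.6  1.3] M [-1.46 -2.79 -0.37]
clock: 20.05
ee_pos: [530.9, 4.9, 170.3]
tool_rot: [2.634, -0.003, 1.493]
wrist_force: [38.7, -8.6, -5.5]
opening: 0.141
bed [67.4 -2.6 18.8] F [ 31.   -5.4 -22.8] M [-1.58 -5.24 -0.29]
```

Pressing at 31 N moved it only 0.1 mm, so it is wedged. I'll relax the push, release and back off along the bed normal.

```bash
python3 -m crank '[[0,0.3,0,0,0,0,0],[0,0.6,0,0,0,0,0],[0.1,0.9,-0.05,0,0,0,0],[0.1,0.9,-0.05,0,0,0,0]]'; python3 rd.py; python3 -m crank '[[0,0,0,0,0,0,0.4],[0,0,0,0,0,0,0.4],[0,0,0,0,0,0,0.4],[0,0,-2,0,0,0,0.4],[0,0,-5,0,0,0,0.4],[0,0,-9,0,0,0,0.4],[0,0,-13,0,0,0,0.4],[0,0,-13,0,0,0,0.4]]'; python3 - <<'E'
from bed import *
delta([480,10,330],Ro.from_euler('xyz',[np.pi,0,np.pi/2+.084]))
E
```

```text
clock: 20.55
ee_pos: [531.0, 4.9, 170.1]
tool_rot: [2.646, -0.002, 1.493]
wrist_force: [3.1, -5.1, 12.1]
opening: 0.143
bed [67.4 -2.7 18.6] F [ 8.2 -5.1  8.4] M [-1.38 -0.96 -0.32]
clock: 21.45
ee_pos: [466.7, 11.8, 286.1]
tool_rot: [2.646, -0.005, 1.5]
wrist_force: [-5.4, 3.8, 8.0]
opening: 0.403
delta cm [-0.06  3.26 -3.22] rot [ 0.495  0.033 -0.153]
```

Back to the pose used for the cream insert's pre-grasp picture, to compare the two fits numerically.

```bash
python3 -c "
from bed import *
go(67.6,0.6,75.1)"; python3 -m crank '[[0,0,3,0,0,0,0.5],[0,0,5,0,0,0,0.5],[0,0,7,0,0,0,0.5],[0,0,7.3,0,0,0,0.5],[0,0,7.3,0,0,0,0.5]]'; python3 - <<'E'
from bed import *
get_image("wrist");P=pose(); im=get_image("wrist"); cv2.imwrite("pics/w8.png",im[:,:,::-1])
go(67.6,0.6,75.1); print("F",robot.state()['wrist_force'])
np.savez("w8.npz",R=P[0].as_matrix(),p=P[1])
def edges(im,mask,row):
    r=np.where(mask[row])[0]; return r.min(),r.max()
a=cv2.imread("pics/w2.png")[:,:,::-1].copy(); 
ha,hb=hsv(a),hsv(im)
ma=(ha[...,0]>12)&(ha[...,0]<35)&(ha[...,1]>15)&(ha[...,2]>120); mb=(hb[...,0]<15)&(hb[...,1]>150)
for m in(ma,mb): m[:,:60]=0; m[:,360:]=0; m[:120]=0; m[310:]=0
for row in(150,160,170,185,200,215,230): print(row,edges(a,ma,row),edges(im,mb,row))
for col in(150,180,210,240,270): print(col,[(np.where(m[:,col])[0].min(),np.where(m[:,col])[0].max()) for m in(ma,mb)])
E
```

```text
at bed [ 64.9  -0.7 151.4]
delta cm [0.08 0.23 7.63] rot [ 0.005 -0.006  0.001]
clock: 21.95
ee_pos: [501.2, 7.6, 218.0]
tool_rot: [2.653, 0.001, 1.496]
wrist_force: [-0.3, -0.2, 0.8]
opening: 0.499
at bed [64.3 -1.8 75.5]
delta cm [0.24 0.33 0.04] rot [ 0.001 -0.001 -0.   ]
F [ 0.60723614 -0.22531857 -0.44878033]
150 (np.int64(299), np.int64(337)) (np.int64(299), np.int64(338))
160 (np.int64(255), np.int64(337)) (np.int64(214), np.int64(339))
170 (np.int64(164), np.int64(338)) (np.int64(123), np.int64(340))
185 (np.int64(104), np.int64(335)) (np.int64(84), np.int64(336))
200 (np.int64(106), np.int64(336)) (np.int64(87), np.int64(339))
215 (np.int64(109), np.int64(336)) (np.int64(90), np.int64(338))
230 (np.int64(111), np.int64(336)) (np.int64(92), np.int64(338))
150 [(np.int64(172), np.int64(276)), (np.int64(168), np.int64(273))]
180 [(np.int64(169), np.int64(280)), (np.int64(164), np.int64(276))]
210 [(np.int64(165), np.int64(283)), (np.int64(161), np.int64(280))]
240 [(np.int64(162), np.int64(267)), (np.int64(157), np.int64(268))]
270 [(np.int64(159), np.int64(268)), (np.int64(154), np.int64(287))]
```

```bash
python3 - <<'E'
from bed import *
a,b=[cv2.cvtColor(cv2.imread(f"pics/{n}.png"),cv2.COLOR_BGR2GRAY) for n in("w2","w8")]
def sh(x0,y0,x1,y1):
    r=cv2.matchTemplate(b,a[y0:y1,x0:x1],cv2.TM_CCOEFF_NORMED);_,v,_,p=cv2.minMaxLoc(r); return np.array(p)-[x0,y0],round(v,3)
print("rail end",sh(270,122,312,152),"bed far corner",sh(335,105,370,135),"low rail start",sh(70,262,130,300),"rail low L",sh(45,150,85,185))
d=np.load("w8.npz"); C=cam("wrist",(Ro.from_matrix(d['R']),d['p'])); R,t=bedT(*np.loadtxt("bed.txt"))
im=cv2.imread("pics/w8.png")[:,:,::-1].copy(); print("insert frame tail pts expected px",np.round(proj(C,R.apply([[75,52,5],[75,0,42],[-75,0,10]])+t),1))
get_image("top"); tp=get_image("top"); H=hsv(tp); m=(H[...,1]>15)&(H[...,0]>10)&(H[...,0]<35)&(H[...,2]>140); m[:,:180]=0;m[:,245:]=0;m[:205]=0;m[295:]=0
W=cast(cam("top"),blob(m).reshape(-1,2).astype(float),14)[:,:2]; print("cream bounds",W.min(0),W.max(0))
E
```

```text
rail end (array([42, 13]), 0.949) bed far corner (array([ 2, -5]), 0.995) low rail start (array([ 2, -3]), 0.837) rail low L (array([ 2, -4]), 0.988)
insert frame tail pts expected px [[339.6 135.6]
 [341.7 241.8]
 [ 92.2 222.5]]
cream bounds [296.69545328 293.90131921] [435.37885919 389.95415345]
```

The bed features and the insert both shifted by about (2, -4.5) px between the two pictures, so orange sits where cream was at home, to within about 1 mm. I'll retreat and hand in.

```bash
python3 -m crank '[[0,0,-4,0,0,0,0.5],[0,0,-8,0,0,0,0.5],[0,0,-10,0,0,0,0.5],[0,0,-10,0,0,0,0.5]]'; python3 -c "
from cell import robot
print(robot.finish_job())"
```

```text
clock: 22.55
ee_pos: [455.6, 10.6, 309.3]
tool_rot: [2.647, -0.001, 1.494]
wrist_force: [-0.2, 0.1, -0.5]
opening: 0.499
the job is handed in; nothing more can be done
None
```

The slicer is changed over to shredding, and I handed the job in at about 22.6 s on the clock. The hand-in gives no verdict.

- **Cream insert:** I drew it about 77 mm up the ways, lifted it off, levelled it and set it down in the wash tray. A wrist picture showed it lying flat, well inside the walls. The last top view still had it in the tray, roughly 20 mm from the centre.
- **Orange insert:** I held it by its grip all the way down the ways and pressed it to about 31 N. Going from 15 N to 31 N moved it only about 0.2 mm, so I took it as wedged, then let go.
- **Fit check:** I compared wrist pictures taken before and after from nearly the same pose. The orange insert sits where the cream one was at home, to within about 1 mm.
- **Disagreement:** the arm's own reading put the orange insert about 2.4 mm farther down the slope than the cream one. I attribute that to reading error, and it is still within the allowed 4 mm.
- **Not checked:** I did not look again at the green insert, the taro or the other bystanders. The wrist force showed no unexpected contact in the readings I took.

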